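# Push a jammed filter cartridge out of its housing

## Task

The spent filter cartridge has jammed in the clear filter housing that is held level in the ring clamp. Push it out of the far end with the steel push-out rod so that it drops into the clear tub: go in at the open end away from the tub, push the rod fully home up to its knob and leave it there. The cartridge is contaminated, so do not touch it with the gripper; do not shove the housing along in its clamp, and leave the tub and the other things on the worktop where they are.

Things in the scene. Friction and masses are not known exactly. Their poses are not given: they have to be found in the camera images.
- rod: Push-out rod, loose, about 0.6 kg: steel shaft 26.5 mm thick, 145 mm long, tip edge chamfered 2 mm; black six-sided knob (38 mm across flats, 40 mm long) at the other end. Origin on the axis at the knob's shoulder; +y points to the tip. Centre of mass about 65 mm ahead of the shoulder: held by the knob alone it droops. It starts lying on a flat of the knob, nose down 2.3 degrees.
- rod_tip (a point): Centre of the rod's tip face, 145 mm ahead of the knob's shoulder.
- rod_knob (a point): Middle of the knob, on the rod's axis, 20 mm behind the shoulder. Released part-way in, the rod stays in the bore and its knob sags by up to 10 mm; held crooked, it binds in the bore and drags the housing.
- housing_mouth (a point): Centre of the clear housing's open end where the rod goes in (away from the tub); +y of its frame runs level along the bore to the far end, z up. Tube 130 mm long, 36 to 43 mm outside, 30 mm bore right through, axis 172 mm above the worktop. A ring clamp holds it 48 to 72 mm from the mouth (thumb screw on top, up to 228 mm high); it slips along in the clamp if pushed with more than about 30 N.
- housing_exit (a point): Centre of the housing's far end, 130 mm along the bore from the mouth; it stands over the tub, whose rim is about 16 mm below the housing.
- cartridge: Spent filter cartridge jammed in the housing: white pleated cylinder, 28 mm thick, 64 mm long, grey end discs, black sealing rings, 60 g. Origin at its middle, +y along its axis to the far end. Its near end starts 8 to 24 mm inside the mouth; the seals rub hard (about 8 to 18 N to push it) until its near end is 112 mm in.
- tub: Clear plastic tub, open, 150 mm across the rim, 135 mm high, 120 mm inside at the floor, loose, under the housing's far end. Origin at the centre of its underside.
- stand: Fixed retort stand: grey base plate 14 mm thick (x -45 to 100, y -90 to 35 mm); origin on the worktop straight below the middle of the clamp ring, 60 mm along the bore from the mouth; +y is the pushing direction. Its 12 mm upright stands at x = +80 mm, y = 0, 240 mm high, on the side away from the robot.
- cap_1: Bystander: white screw cap of the housing with a hose barb, 48 mm across and 48 mm high, loose, origin under its centre.
- cap_2: Bystander: the second such cap.
- wash_bottle: Bystander: white squeeze wash bottle, 200 mm high, loose, origin under its middle.
- petri: Bystander: petri dish, 91 mm across and 16 mm high, loose, origin under its centre.
- beaker_100: Bystander: small glass beaker, 55 mm across and 70 mm high, loose, origin under its centre.

How it is judged:
On the way:
1. the rod's tip is inside the bore, at least 8 mm past the mouth, with the cartridge still in the housing (y of rod_tip in the frame of housing_mouth above 0.008 m and x of rod_tip in the frame of housing_mouth between -0.008 and 0.008 m and z of rod_tip in the frame of housing_mouth between -0.008 and 0.008 m and y of cartridge in the frame of housing_mouth below 0.085 m and height (world z) of cartridge above 0.15 m), for 0.1 s.
At the end, for the whole second after the job is handed in: the cartridge lies at rest inside the tub (its middle within 65 mm of the tub's centre line and below 60 mm), and the rod rests in the housing, in line with it, with the knob's shoulder within 5 mm of the housing's mouth (horizontal distance between cartridge and tub below 0.065 m and height (world z) of cartridge below 0.06 m and linear speed of cartridge below 0.03 m/s and y of rod in the frame of housing_mouth above -0.005 m and distance between rod and housing_mouth below 0.01 m and angle between the y axis of rod and the y axis of housing_mouth, either way round below 0.08 rad and linear speed of rod below 0.02 m/s); the robot touches nothing.
It fails at once if the housing is shoved more than 5 mm along in its clamp (distance of housing_mouth from where it was at the start of the episode above 0.005 m).
It fails at once if the fingers touch the cartridge (contact force between the fingers and cartridge above 0.5 N).
It fails at once if the tub is pushed more than 30 mm from its place (distance of tub from where it was at the start of the episode above 0.03 m).
It fails at once if a bystander is pushed more than 40 mm from its place or knocked over (distance of any of cap_1, cap_2, wash_bottle, petri, beaker_100 from where it was at the start of the episode above 0.04 m or angle between any of wash_bottle, beaker_100's own z axis and vertical above 0.5 rad).
It also fails if it takes over 61 s, if anything falls off the work surface, if the arm or the gripper's body presses on something with over 40 N, if the wrist force passes 120 N, or if a joint passes its speed limit or range.

## Robot

A 6-joint arm with a two-finger parallel gripper is mounted at the origin on a cart in front of the work surface, level with it; the furniture and walls round the work are solid. World frame = base frame: x ahead of the robot, y to its left, z up, the work surface at z = 0. Lengths are in m, angles in rad, forces in N, time in s.
With the tool pointing down it reaches from about 0.225 to 0.875 m from the base axis. Payload 3.4 kg.
Tool frame: the origin (TCP) lies at the very end of the fingers, on their centre line; the grasp point (between the pads) lies 19 mm behind it; z points along the fingers, y is the direction in which the jaws open and shut (so a half turn about z gives the same grasp; the last joint's range is limited). The gripper opens to 85 mm and grips with 20 to 120 N. Pads are 22 mm wide; open, the fingers measure 114 mm over their backs; the gripper's body (76 mm by 85 mm) begins 54 mm behind the grasp point. The pads swing forward as they close: fully open they stand 13 mm farther back than shut.
Start: joints at [1.145, 0.276, 1.505, -0, 1.361, -0.121], TCP at [0.173, 0.549, 0.231] pointing down, gripper open.
Joint ranges: [-2.89, 2.89], [-0.75, 2.08], [0.22, 2.7], [-1.18, 4.32], [0.11, 2.71], [-2.7, 2.7]. Speed limits (rad/s): [2.57, 2.57, 3.14, 3.14, 3.14, 3.14].

## Interface

Orientations are given as a unit quaternion [w, x, y, z].
In Python, from rig import manip gives the robot as it stands. The module is installed in compiled form; this text tells all that it offers.
- The arm moves only by the tool carry_out, never from a script. Its argument "moves" is one flat list of numbers, 5 for each row, row after row: the opening in per cent of the stroke, from 0 (shut) to 100 (fully open), then the shift along the world's x, y, z in cm, then the turn about the world's z in rad. A call has exactly 10 rows; each row shifts and turns the commanded pose from where the row before left it; what a row does not reach is not made up. A row lasts 1/10 s, in which the tool goes at most 50 mm and 8.59 degrees, less where a joint would pass 70% of its speed; a pose out of reach is approached as far as the arm can. A call is refused whole if a number of a shift passes 5 or a number of a turn 0.15, either way. A call with a gripper value outside its range is refused whole. The fingers move at their own pace and stop on an object; "squeeze" is the grip in N (left out, the last holds). Time passes only in rows, so rows that do not move let the fingers close, or fill a call up. It gives the time, the measured TCP pose, the force and the opening at its end, in the units of the state.
- manip.get_state(): the state, without advancing time (a new reading comes with each control period).
- manip.get_image(name): name is "side" or "top" or "wrist"; returns the picture (384x512x3 uint8, red, green, blue); there is no depth.
- manip.camera_info(name): a dict with "fov_y" (degrees; the focal length in pixels is half the picture's height over the tangent of half this angle, whatever the lens; pixels are square), "cx", "cy" (the principal point, pixels), "rvec" (rotation vector, rad) and "tvec" (3), from world to camera coordinates, as OpenCV has them; the wrist camera has in their place "hand_eye" (4x4, takes a point from camera to tool coordinates, whose origin is the TCP and whose axes are the flange's). Camera axes: x right, y down, z forward; pixel columns grow to the right and rows downward; lengths in m; the calibration is good to about 2 mm. A picture is of the moment at which its call begins: read the wrist's pose just before it. camera_info takes no time and is no camera call.
- manip.sign_off(): hands the job in, once; it reports no verdict.
The state is a dict: "clock": time; "qpos": joint angles; "qd": joint speeds; "effort": joint torques, N m; "position": TCP position; "ee_rot": TCP orientation; "contact_force": force on the tool from outside, world axes, zero at the start; "moment": the same for the moment, N m; "width": finger opening in m.
Only numpy, scipy, OpenCV 4.12 (cv2) and the standard library are available. Lean on these libraries where they do the work, as an engineer would, in place of code of your own. Each camera call takes 0.05 s, during which the arm holds its last target. There are 200 camera calls.

## Working session

There is one attempt and no reset: what is moved stays moved. The work goes in short steps, Python scripts to look and compute and a tool call to move; the robot and the scene stay as the last step left them, time stands still between calls to the robot, and variables do not carry over. Pictures are saved under pics/ and viewed, about 8 in all and at most 12, crops included, and the job is handed in when it is done.

Besides the shell and the picture viewer there is one more tool, called after "Call:" by a JSON object that holds its "name" and its "arguments", one argument or row to a line. carry_out: Moves the arm, as the interface text tells. Its arguments: {"type":"object","properties":{"moves":{"type":"array","items":{"type":"number"}},"squeeze":{"type":"number"}},"required":["moves"]}

```bash
mkdir -p pics; python3 - <<'E'
from rig import manip
import cv2
for n in ("side","top"):
    cv2.imwrite(f"pics/{n}0.png",manip.get_image(n)[:,:,::-1])
for n in("side","top","wrist"):print(n,manip.camera_info(n))
s=manip.get_state();print(s)
E
```

```text
side {'fov_y': 45.405322294750384, 'cx': 250.8724468120212, 'cy': 188.71904519599204, 'rvec': array([ 2.17618959, -0.28182649,  0.14565333]), 'tvec': array([-0.4714913 ,  0.19768793,  1.26321777])}
top {'fov_y': 45.741136407423056, 'cx': 253.9058993805445, 'cy': 195.87312604185348, 'rvec': array([ 2.16336601, -2.18128034,  0.1022353 ]), 'tvec': array([0.05671184, 0.52181606, 1.6954279 ])}
wrist {'fov_y': 71.46548118257027, 'cx': 256.3806469981171, 'cy': 196.29104459409936, 'hand_eye': array([[-5.56357220e-04, -9.48084504e-01, -3.18018023e-01,
         8.11295847e-02],
       [ 9.99999842e-01, -5.51758832e-04, -1.04532231e-04,
        -1.26024186e-03],
       [-7.63638648e-05, -3.18018031e-01,  9.48084662e-01,
        -1.41566263e-01],
       [ 0.00000000e+00,  0.00000000e+00,  0.00000000e+00,
         1.00000000e+00]])}
{'clock': 0.1, 'qpos': array([ 1.14498514e+00,  2.76544684e-01,  1.50600734e+00,  2.41409065e-05,
        1.36068825e+00, -1.20992220e-01]), 'qd': array([-2.54184903e-06, -1.79479040e-03, -3.46366753e-03, -2.11457876e-03,
        9.63504972e-04,  8.84221791e-04]), 'effort': array([ 1.76578771e-03, -4.17699230e+01, -2.46403170e+01, -7.71561349e-05,
        5.79933403e-03,  5.94908741e-06]), 'position': array([0.17236875, 0.54806975, 0.23051851]), 'ee_rot': array([-2.33800172e-04,  1.51822570e-01,  9.88407420e-01, -7.90025329e-04]), 'contact_force': array([-0.24992109,  0.69324942,  0.67385722]), 'moment': array([-0.03950645,  0.01539132,  0.00809528]), 'width': 0.085535982967226}
```

View pics/side0.png

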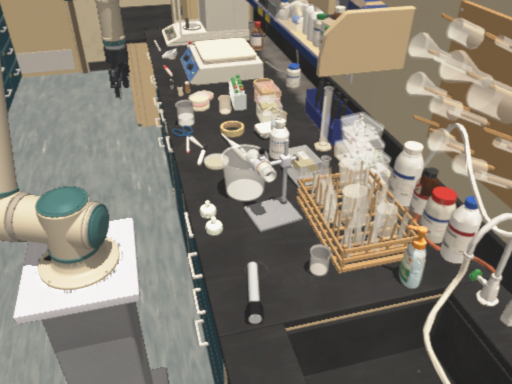

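View pics/top0.png

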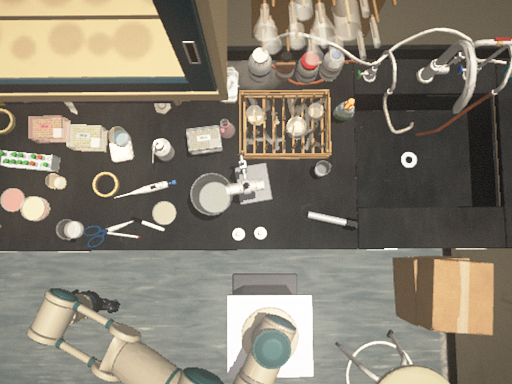

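The side view shows the rod at about (253,265)-(255,318), with its black knob near the camera, and the housing at (262,160) over the tub at (245,173). The top view shows the rod from (308,213) to (355,225) and the housing at about (245,188). I'll enlarge both.

```bash
cat > h.py <<'E'
import numpy as np, cv2
from rig import manip
from scipy.spatial.transform import Rotation as R
def cam(n,s=None):
    i=manip.camera_info(n); f=192/np.tan(np.radians(i["fov_y"])/2)
    if n=="wrist":
        s=s or manip.get_state(); w,x,y,z=s["ee_rot"]
        T=np.eye(4);T[:3,:3]=R.from_quat([x,y,z,w]).as_matrix();T[:3,3]=s["position"]
        M=T@i["hand_eye"]; Rw,c=M[:3,:3],M[:3,3]
    else:
        Rm=R.from_rotvec(i["rvec"]).as_matrix(); Rw=Rm.T; c=-Rm.T@i["tvec"]
    return f,i["cx"],i["cy"],Rw,c
def ray(C,u,v):
    f,cx,cy,Rw,c=C; d=Rw@np.array([(u-cx)/f,(v-cy)/f,1]); return c,d/np.linalg.norm(d)
def onz(C,u,v,z):
    c,d=ray(C,u,v); return c+d*(z-c[2])/d[2]
def tri(C1,p1,C2,p2):
    a,d=ray(C1,*p1); b,e=ray(C2,*p2)
    t=np.linalg.lstsq(np.c_[d,-e],b-a,rcond=None)[0]
    P,Q=a+t[0]*d,b+t[1]*e; return (P+Q)/2,np.linalg.norm(P-Q)
def proj(C,p):
    f,cx,cy,Rw,c=C; q=Rw.T@(np.asarray(p)-c); return np.array([cx+f*q[0]/q[2],cy+f*q[1]/q[2]])
E
python3 - <<'E'
import cv2,numpy as np
t=cv2.imread("pics/top0.png")[145:245,190:365]
s=cv2.imread("pics/side0.png")[130:240,190:320]
t=cv2.resize(t,None,fx=4.5,fy=4.5,interpolation=cv2.INTER_CUBIC)
cv2.imwrite("pics/t1.png",t)
cv2.imwrite("pics/s1.png",cv2.resize(s,None,fx=5,fy=5,interpolation=cv2.INTER_CUBIC))
E
```

```text
(no output)
```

View pics/t1.png

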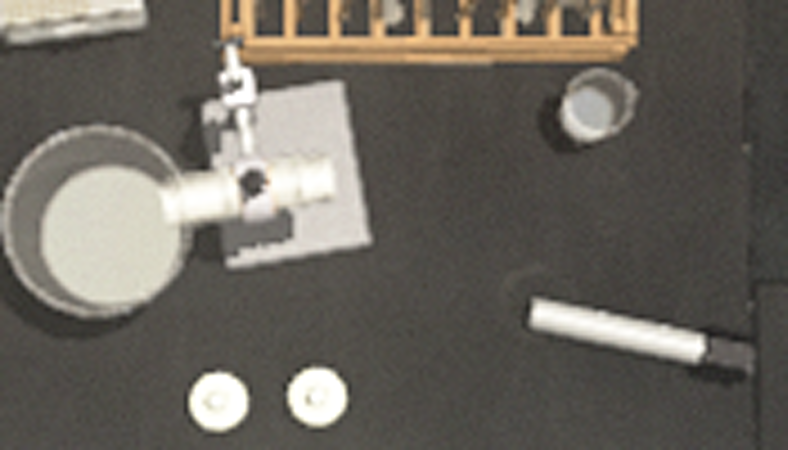

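View pics/s1.png

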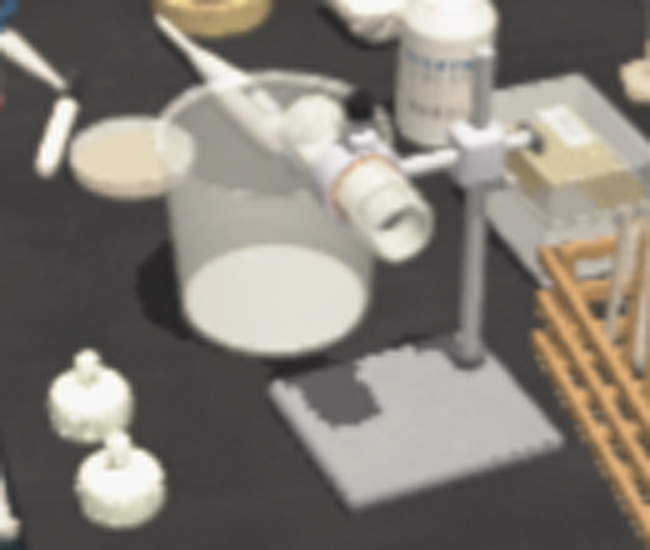

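The top crop shows the mouth end at crop (335,177), the exit at (165,203), the rod tip at (530,314), the shoulder at (705,348) and the knob end at (752,358). The side crop shows the mouth face centre at about (404,225).

```bash
python3 - <<'E'
from h import *
np.set_printoptions(precision=4,suppress=True)
T=cam("top");S=cam("side")
t=lambda a,b:(190+a/4.5-.4,145+b/4.5-.4); s=lambda a,b:(190+a/5-.4,130+b/5-.4)
m=onz(T,*t(335,178),.172);e=onz(T,*t(165,203),.172)
print("mouth",m,"exit",e,np.linalg.norm(m-e),"yaw dir",np.degrees(np.arctan2(-(e-m)[0],(e-m)[1])))
print("tri mouth",tri(T,t(335,178),S,s(404,225)))
for n,a in dict(bl=(229,268),br=(371,242),tr=(343,82)).items(): print("plate",n,onz(T,*t(*a),.014))
print("plate side",onz(S,*s(352,505),.014),onz(S,*s(560,440),.014))
tip=onz(T,*t(530,314),.0133);sh=onz(T,*t(705,348),.019);ke=onz(T,*t(752,358),.019)
print("rod",tip,sh,ke,np.linalg.norm(tip-sh),np.degrees(np.arctan2(-(tip-ke)[0],(tip-ke)[1])))
print("tub",onz(T,*t(97,222),.135),"caps",onz(T,*t(218,402),.03),onz(T,*t(317,398),.03),"beaker",onz(T,*t(599,104),.04))
im=cv2.imread("pics/top0.png").astype(int)
E
```

```text
mouth [0.5487 0.0169 0.172 ] exit [0.5305 0.1478 0.172 ] 0.13213992969070398 yaw dir 7.943503033454049
tri mouth (array([0.5481, 0.017 , 0.1802]), np.float64(0.0008517202375047152))
plate bl [0.4921 0.1036 0.014 ]
plate br [ 0.5132 -0.0165  0.014 ]
plate tr [0.6501 0.0057 0.014 ]
plate side [ 0.5097 -0.0209  0.014 ] [0.6482 0.005  0.014 ]
rod [ 0.4512 -0.1496  0.0133] [ 0.4212 -0.295   0.019 ] [ 0.4125 -0.3341  0.019 ] 0.14856752272335833 -11.848002944814391
tub [0.5199 0.2035 0.135 ] caps [0.3793 0.1129 0.03  ] [0.382  0.0306 0.03  ] beaker [ 0.6252 -0.2077  0.04  ]
```

Housing yaw is about 9.5° and the rod's is about −11.8°, with its shoulder near (0.421, −0.295). The triangulated mouth height of 0.180 against the given 0.172 is rough but acceptable for now. I'll move over the rod to take a close look.

Call:
{"name": "carry_out", "arguments": {
  "moves": [100, 1.29, -4.02, 0, -0.0735, 100, 1.29, -4.02, 0, -0.0735, 100, 1.29, -4.02, 0, -0.0735, 100, 1.29, -4.02, 0, -0.0735, 100, 1.29, -4.02, 0, -0.0735, 100, 1.29, -4.02, 0, -0.0735, 100, 1.29, -4.02, 0, -0.0735, 100, 1.29, -4.02, 0, -0.0735, 100, 1.29, -4.02, 0, -0.0735, 100, 1.29, -4.02, 0, -0.0735]
}}

```text
clock: 1.1
position: [0.3014, 0.1449, 0.2312]
ee_rot: [0.0, 0.498, 0.867, 0.0]
contact_force: [0.8, -0.2, 0.1]
width: 0.0856
```

Call:
{"name": "carry_out", "arguments": {
  "moves": [100, 1.29, -4.02, 0, -0.0735, 100, 1.29, -4.02, 0, -0.0735, 100, 1.29, -4.02, 0, -0.0735, 100, 1.29, -4.02, 0, -0.0735, 100, 1.29, -4.02, 0, -0.0735, 100, 1.29, -4.02, -1, -0.0735, 100, 1.29, -4.02, -2, -0.0735, 100, 1.29, -4.02, -2, -0.0735, 100, 1.29, -4.02, -2, -0.0735, 100, 1.29, -4.02, -1, -0.0735]
}}

```text
clock: 2.1
position: [0.4296, -0.2564, 0.1492]
ee_rot: [-0.002, 0.777, 0.63, -0.0]
contact_force: [0.8, 0.1, -0.3]
width: 0.0856
```

```bash
python3 - <<'E'
from h import *
s=manip.get_state();im=manip.get_image("wrist");cv2.imwrite("pics/w1.png",im[:,:,::-1])
print(s["clock"],s["position"],s["ee_rot"],s["contact_force"])
E
```

```text
2.1 [ 0.42964487 -0.25642077  0.14917742] [-1.78866333e-03  7.76622709e-01  6.29963411e-01 -2.64782254e-04] [ 0.83585074  0.14565005 -0.31546909]
```

View pics/w1.png

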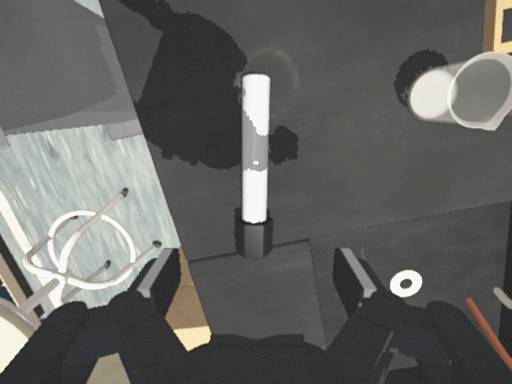

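The rod lies centred in the wrist view: tip at (256,75), shoulder at (254,220), knob end at (254,257). The fingers are at either side.

```bash
python3 - <<'E'
from h import *
C=cam("wrist")
# shaft edges: left 242,right 270 near tip; 242..267 near shoulder
tip=onz(C,256,75,.0133);sh=onz(C,254.5,221,.019);ke=onz(C,254,257,.038)
print(tip,sh,ke,np.linalg.norm(tip-sh),np.degrees(np.arctan2((tip-sh)[1],(tip-sh)[0])))
g=sh+.04*(tip-sh)/np.linalg.norm(tip-sh)
s=manip.get_state();print("grasp",g,g-s["position"],"jaw yaw",np.degrees(2*np.arctan2(s["ee_rot"][2],s["ee_rot"][1]))-90)
E
```

```text
[ 0.45594615 -0.15774696  0.0133    ] [ 0.42308114 -0.30240482  0.019     ] [ 0.41546224 -0.33545931  0.038     ] 0.1484536772177399 77.20016979625069
grasp [ 0.43193643 -0.26342758  0.01746417] [-0.00088879  0.00023576 -0.13097746] jaw yaw -12.10238320152203
```

Call:
{"name": "carry_out", "arguments": {
  "moves": [100, 0, 0, -2, 0, 100, 0, 0, -2, 0, 100, 0, 0, -2, 0, 100, 0, 0, -1, 0, 100, 0, 0, -1, 0, 100, 0, 0, 0, 0, 100, 0, 0, 0, 0, 100, 0, 0, 0, 0, 100, 0, 0, 0, 0, 100, 0, 0, 0, 0]
}}

```text
clock: 3.15
position: [0.4309, -0.2557, 0.0719]
ee_rot: [0.001, 0.775, 0.631, 0.0]
contact_force: [0.5, 0.1, -0.4]
width: 0.0853
```

```bash
python3 - <<'E'
from h import *
s=manip.get_state();im=manip.get_image("wrist");C=cam("wrist",s)
print(s["position"],s["ee_rot"],manip.get_state()["position"])
g=cv2.cvtColor(im,cv2.COLOR_RGB2GRAY)
m=((g>120)&(im.max(2).astype(int)-im.min(2)<40)).astype(np.uint8); m[:, :200]=0;m[:,320:]=0
m=cv2.morphologyEx(m,cv2.MORPH_CLOSE,np.ones((9,9)))
n,l,st,ce=cv2.connectedComponentsWithStats(m);print(st[1:][st[1:,4]>200])
cv2.imwrite("pics/w2.png",im[:,:,::-1])
E
```

```text
[ 0.43089758 -0.25567818  0.07191088] [6.44754408e-04 7.75398901e-01 6.31471382e-01 1.50477366e-04] [ 0.4307759  -0.25562374  0.07175568]
[[ 235   61   39  204 7154]]
```

View pics/w2.png

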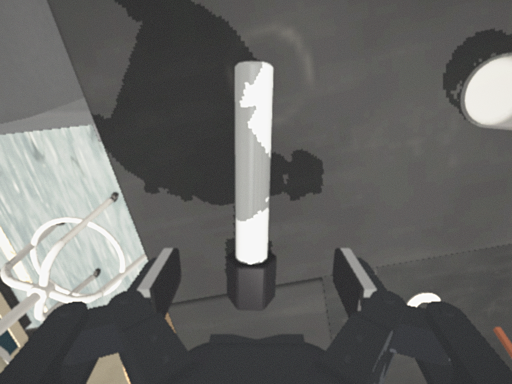

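The rod is now closer: tip at (254,64), shoulder at (252,262). The knob's top flat and its two side facets are visible.

```bash
python3 - <<'E'
from h import *
C=cam("wrist")
tip=onz(C,254.5,63,.024);sh=onz(C,252,263,.0323)
print(tip,sh,np.linalg.norm((tip-sh)[:2]),np.degrees(np.arctan2((tip-sh)[1],(tip-sh)[0])))
g=sh+.04*(tip-sh)/np.linalg.norm(tip-sh)
s=manip.get_state();print("grasp",g,g-s["position"])
E
```

```text
[ 0.45196292 -0.15060227  0.024     ] [ 0.42089061 -0.2894963   0.0323    ] 0.14232723065119326 77.38985943078838
grasp [ 0.42960844 -0.25052739  0.0299713 ] [-0.00116746  0.00509636 -0.04178438]
```

Call:
{"name": "carry_out", "arguments": {
  "moves": [100, 0, 0.5, -2, 0, 100, 0, 0, -2, 0, 100, 0, 0, -1.5, 0, 100, 0, 0, -1, 0, 100, 0, 0, -0.4, 0, 100, 0, 0, 0, 0, 100, 0, 0, 0, 0, 60, 0, 0, 0, 0, 20, 0, 0, 0, 0, 20, 0, 0, 0, 0],
  "squeeze": 80
}}

```text
clock: 4.2
position: [0.4308, -0.2506, 0.0027]
ee_rot: [0.0, 0.775, 0.631, 0.0]
contact_force: [-0.4, -0.7, 0.5]
width: 0.0439
```

Call:
{"name": "carry_out", "arguments": {
  "moves": [20, 0, 0, 0, 0, 5, 0, 0, 0, 0, 5, 0, 0, 0, 0, 5, 0, 0, 0, 0, 5, 0, 0, 0, 0, 5, 0, 0, 1, 0, 5, 0, 0, 1, 0, 5, 0, 0, 1, 0, 5, 0, 0, 0, 0, 5, 0, 0, 0, 0]
}}

```text
clock: 5.2
position: [0.4307, -0.2506, 0.0327]
ee_rot: [0.0, 0.775, 0.631, 0.0]
contact_force: [-1.2, 0.5, -7.6]
width: 0.0239
```

```bash
python3 - <<'E'
from h import *
s=manip.get_state();im=manip.get_image("wrist");t=manip.get_image("side")
print(s["position"],s["contact_force"],s["width"],s["clock"],s["moment"])
cv2.imwrite("pics/w3.png",np.hstack([im[:,:,::-1][:,100:420],cv2.resize(t[200:340,190:310,::-1],None,fx=2.74,fy=2.74)[:384]]))
E
```

```text
[ 0.43073113 -0.25058669  0.03265067] [-1.19507343  0.45800194 -7.56883489] 0.023879266937208266 5.2 [-0.09952593 -0.00787442  0.00694902]
```

View pics/w3.png

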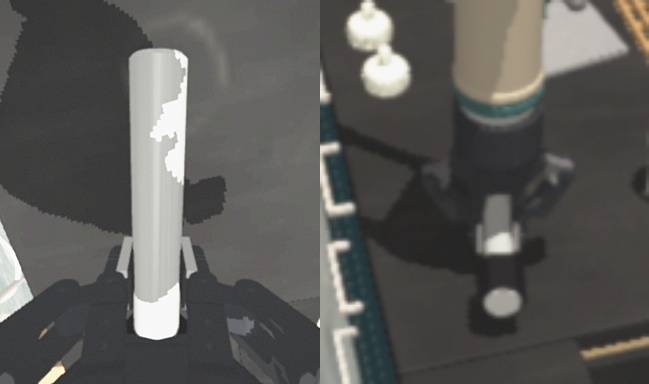

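The grip holds at width 24 mm, about 7 N of load, with the rod clear of the table. I'll lift it to bore height, turn it in line, and stop about 30 mm short of the mouth.

Call:
{"name": "carry_out", "arguments": {
  "moves": [5, 0, 0, 2, 0, 5, 0, 0, 3, 0, 5, 0, 0, 3, 0, 5, 0, 0, 3, 0, 5, 0, 0, 1.7, 0, 5, 1.4, 1.35, 0, 0.0385, 5, 1.4, 1.35, 0, 0.0385, 5, 1.4, 1.35, 0, 0.0385, 5, 1.4, 1.35, 0, 0.0385, 5, 1.4, 1.35, 0, 0.0385],
  "squeeze": 80
}}

```text
clock: 6.3
position: [0.5003, -0.1821, 0.1584]
ee_rot: [-0.001, 0.711, 0.704, -0.0]
contact_force: [0.4, -0.6, -6.5]
width: 0.0242
```

Call:
{"name": "carry_out", "arguments": {
  "moves": [5, 1.4, 1.35, 0, 0.0385, 5, 1.4, 1.35, 0, 0.0385, 5, 1.4, 1.35, 0, 0.0385, 5, 1.4, 1.35, 0, 0.0385, 5, 1.3, 1.35, 0, 0.0385, 5, 0, 0, 0, 0, 5, 0, 0, 0, 0, 5, 0, 0, 0, 0, 5, 0, 0, 0, 0, 5, 0, 0, 0, 0]
}}

```text
clock: 7.3
position: [0.5692, -0.1159, 0.1594]
ee_rot: [-0.0, 0.641, 0.768, -0.0]
contact_force: [-0.6, -0.2, -7.1]
width: 0.0241
```

```bash
python3 - <<'E'
from h import *
s=manip.get_state();im=manip.get_image("wrist");t=manip.get_image("side");tp=manip.get_image("top")
print(s["position"],s["ee_rot"],s["contact_force"],s["width"],s["clock"])
a=cv2.resize(im[0:330,110:400,::-1],None,fx=1.5,fy=1.5)
b=cv2.resize(t[145:240,225:310,::-1],None,fx=4,fy=4)
cv2.imwrite("pics/w4.png",im[:,:,::-1]);cv2.imwrite("pics/s4.png",t[:,:,::-1]);cv2.imwrite("pics/t4.png",tp[:,:,::-1])
o=np.zeros((500,790,3),np.uint8);o[:a.shape[0],:a.shape[1]]=a;o[:b.shape[0],440:440+b.shape[1]]=b
cv2.imwrite("pics/v4.png",o)
E
```

```text
[ 0.56916636 -0.11592499  0.15937766] [-9.62595591e-06  6.40621894e-01  7.67856487e-01 -6.39802923e-05] [-0.56234648 -0.16625598 -7.07246223] 0.024144151678207895 7.3
```

View pics/v4.png

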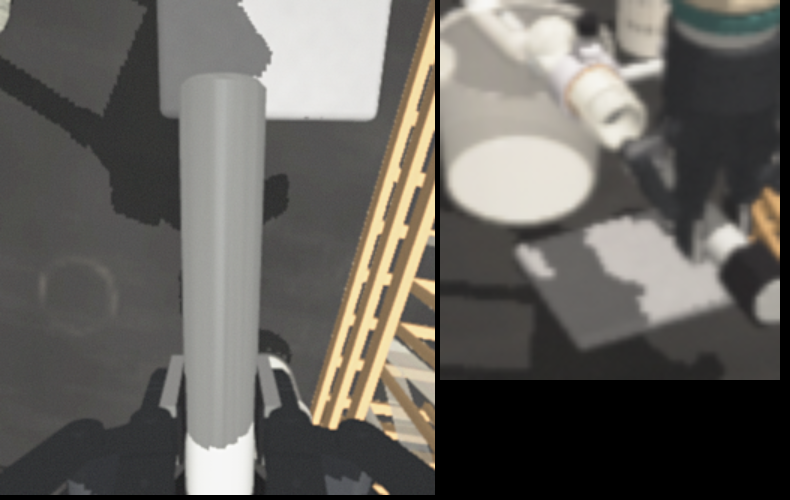

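The wrist view shows the rod with its tip at about crop (223,73). The mouth is still beyond the picture's upper edge. I'll get the rod's axis from its two silhouette edges.

```bash
cat >> h.py <<'E'
def edges(im,r0,r1,uc,lo,hi):
    """shaft silhouette: strongest rise/fall of gray left/right of column uc"""
    g=cv2.GaussianBlur(cv2.cvtColor(im,cv2.COLOR_RGB2GRAY),(3,3),0).astype(float)
    out=[]
    for sgn in(-1,1):
        P=[]
        for r in range(r0,r1):
            us=np.arange(lo,hi)*sgn+uc; d=-(g[r,us+sgn]-g[r,us-sgn]); k=d.argmax()
            if 0<k<len(us)-1:
                a,b,c=d[k-1:k+2]; off=.5*(a-c)/(a-2*b+c+1e-9); P.append((us[k]+sgn*off,r))
        P=np.array(P); q=np.polyfit(P[:,1],P[:,0],1)
        for _ in range(5):
            e=P[:,0]-np.polyval(q,P[:,1]); P2=P[abs(e)<max(.7,np.median(abs(e))*2)]; q=np.polyfit(P2[:,1],P2[:,0],1)
        out.append((q,len(P2)))
    return out
def axis(C,E,r0,r1,rad):
    """cylinder axis from its two silhouette lines -> point function of world y"""
    N=[]
    for (q,_),sgn in zip(E,(-1,1)):
        a=ray(C,np.polyval(q,r0),r0)[1]; b=ray(C,np.polyval(q,r1),r1)[1]
        n=np.cross(a,b); n/=np.linalg.norm(n)
        m=ray(C,(np.polyval(E[0][0],(r0+r1)/2)+np.polyval(E[1][0],(r0+r1)/2))/2,(r0+r1)/2)[1]
        N.append(n*np.sign(n@m))
    N=np.array(N); d=np.cross(*N); d/=np.linalg.norm(d); d*=np.sign(d[1])
    p=C[4]+np.linalg.lstsq(N,np.array([rad,rad]),rcond=None)[0]
    return p,d
E
python3 - <<'E'
from h import *
np.set_printoptions(precision=4,suppress=True)
im=cv2.imread("pics/w4.png")[:,:,::-1].copy()
s=dict(position=np.array([.56916636,-.11592499,.15937766]),ee_rot=[0,6.40621894e-01,7.67856487e-01,0])
C=cam("wrist",s)
for r0,r1 in((60,230),(85,200),(60,180)):
    E=edges(im,r0,r1,258,15,45);p,d=axis(C,E,r0,r1,.01325)
    f=lambda y:p+d*(y-p[1])/d[1]
    # tip: top silhouette row ~49 at axis
    print([ (q.round(3),n) for q,n in E],"dir",d,"tilt",np.degrees(np.arcsin(d[2])),"yaw",np.degrees(np.arctan2(d[1],d[0])))
    c,rr=ray(C,258.7,48.5); 
    # intersect ray with the axis line shifted up by the radius (top edge of tip)
    q=f(-.1);A=np.c_[rr,-d];up=q+np.array([0,0,.01325]);t=np.linalg.lstsq(A,up-c,rcond=None)[0]
    print("at grasp y",f(-.116),"tip",q+t[1]*d,"gap",np.linalg.norm(c+t[0]*rr-up-t[1]*d))
E
```

```text
[(array([  0.021, 227.275]), 153), (array([ -0.034, 289.382]), 150)] dir [-0.1726  0.9839 -0.0465] tilt -2.662354836876293 yaw 99.95128030768493
at grasp y [ 0.5694 -0.116   0.1714] tip [ 0.5516 -0.0147  0.1666] gap 0.0002417326425616468
[(array([  0.022, 227.087]), 115), (array([ -0.034, 289.421]), 115)] dir [-0.1733  0.9841 -0.0387] tilt -2.2191434523478377 yaw 99.98441362231843
at grasp y [ 0.5694 -0.116   0.1709] tip [ 0.5516 -0.0148  0.167 ] gap 0.0002615635142856101
[(array([  0.02 , 227.308]), 103), (array([ -0.034, 289.323]), 100)] dir [-0.1727  0.9837 -0.0509] tilt -2.91593136189444 yaw 99.95549056331022
at grasp y [ 0.5694 -0.116   0.1718] tip [ 0.5516 -0.0147  0.1665] gap 0.0002457654313369434
```

The rod axis fits well: tilt about −2.4° nose down, tip at (0.5516, −0.0147, 0.1667), yaw 99.95°. I'll move up so the tip stops about 8 mm short of the mouth, which should put the mouth in the wrist view.

Call:
{"name": "carry_out", "arguments": {
  "moves": [5, -0.1, 0.6, 0.5, 0, 5, -0.1, 0.6, 0, 0, 5, -0.1, 0.6, 0, 0, 5, -0.1, 0.57, 0, 0, 5, 0, 0, 0, 0, 5, 0, 0, 0, 0, 5, 0, 0, 0, 0, 5, 0, 0, 0, 0, 5, 0, 0, 0, 0, 5, 0, 0, 0, 0]
}}

```text
clock: 8.45
position: [0.5656, -0.092, 0.1643]
ee_rot: [0.0, 0.64, 0.768, 0.0]
contact_force: [-0.4, -0.6, -6.5]
width: 0.0237
```

```bash
python3 - <<'E'
from h import *
s=manip.get_state();im=manip.get_image("wrist");t=manip.get_image("side")
print(s["position"],s["ee_rot"],s["contact_force"],s["width"],s["clock"])
import json;json.dump(dict(position=list(s["position"]),ee_rot=list(s["ee_rot"])),open("w5.json","w"))
cv2.imwrite("pics/w5.png",im[:,:,::-1]);cv2.imwrite("pics/s5.png",t[:,:,::-1])
a=cv2.resize(im[0:150,180:340,::-1],None,fx=3.5,fy=3.5,interpolation=cv2.INTER_CUBIC)
b=cv2.resize(t[140:190,240:300,::-1],None,fx=4,fy=4,interpolation=cv2.INTER_CUBIC)
o=np.zeros((540,800,3),np.uint8);o[:525,:560]=a[:525,:560];o[:200,560:800]=b
cv2.imwrite("pics/v5.png",o)
E
```

```text
[ 0.565584   -0.09196722  0.16428938] [2.96932701e-05 6.40406735e-01 7.68035945e-01 1.79924084e-06] [-0.37541323 -0.62858784 -6.45408787] 0.02370563146941466 8.45
```

View pics/v5.png

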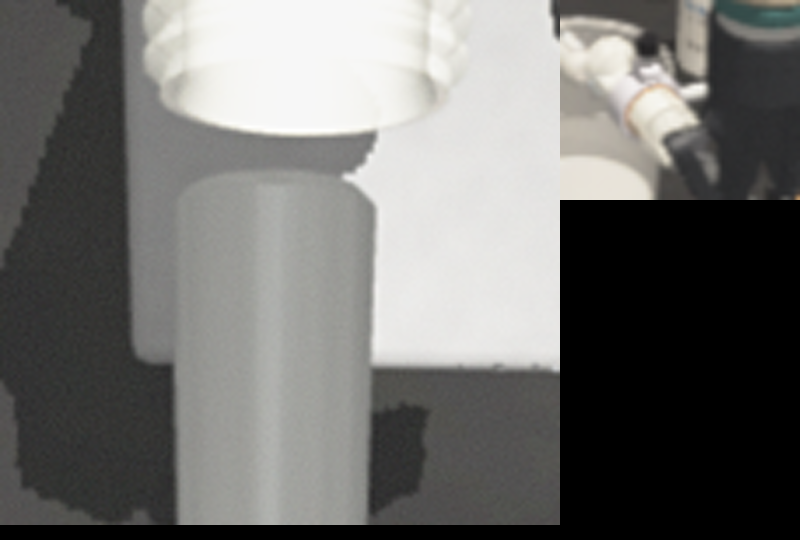

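The wrist view shows the mouth rim with its sides at crop (160,92) and (447,97) and its lowest point at (300,133). The rod's tip is centred at (276,172), so the rod sits left of the bore axis.

```bash
python3 - <<'E'
from h import *
import json
np.set_printoptions(precision=4,suppress=True)
s=json.load(open("w5.json"));s["position"]=np.array(s["position"]);C=cam("wrist",s)
im=cv2.imread("pics/w5.png")[:,:,::-1].copy()
E=edges(im,75,200,258,15,45);p,d=axis(C,E,75,200,.01325);print(E)
f=lambda y:p+d*(y-p[1])/d[1]
px=lambda a,b:(180+a/3.5-.36,b/3.5-.36)
c,r=ray(C,*px(276,171));q=f(-.1);up=q+np.array([0,0,.01125]);t=np.linalg.lstsq(np.c_[r,-d],up-c,rcond=None)[0]
tip=q+t[1]*d
print("tip",tip,"dir",d,np.degrees(np.arctan2(d[1],d[0])),"tilt",np.degrees(np.arcsin(d[2])),"grasp",f(-.092))
L,Rr,B=[px(*a) for a in((160,92),(447,97),(300,133))]
for z in(.172,):
  l=onz(C,*L,z);rr=onz(C,*Rr,z);print("rim",l,rr,np.linalg.norm(l-rr),"centre",(l+rr)/2,"yaw",np.degrees(np.arctan2(rr[1]-l[1],rr[0]-l[0]))+90)
for z in (.1505,.154): print("low lip",onz(C,*B,z))
a,b=[onz(C,*px(*k),.014) for k in((125,5),(134,335))];print("plate L dir",np.degrees(np.arctan2((a-b)[1],(a-b)[0])),a,b)
a,b=[onz(C,*px(*k),.014) for k in((155,362),(555,370))];print("plate B dir",np.degrees(np.arctan2((b-a)[1],(b-a)[0]))+90,a,b)
print("cam",C[4])
E
```

```text
[(array([  0.1225, 210.57  ]), 124), (array([  0.0103, 282.0138]), 125)]
tip [0.5451 0.0066 0.1839] dir [-0.2358  0.947   0.2184] 103.98027701494001 tilt 12.612162516201256 grasp [ 0.5696 -0.092   0.1612]
rim [0.532  0.0176 0.172 ] [0.5672 0.0235 0.172 ] 0.03576091551767154 centre [0.5496 0.0206 0.172 ] yaw 99.44623571636237
low lip [0.5497 0.021  0.1505]
low lip [0.5498 0.0203 0.154 ]
plate L dir 99.36414242475324 [0.4971 0.0716 0.014 ] [ 0.5104 -0.009   0.014 ]
plate B dir 99.24078616159932 [ 0.5175 -0.0153  0.014 ] [0.6342 0.0037 0.014 ]
cam [ 0.5513 -0.0127  0.3059]
```

The mouth is at (0.5497, 0.0205), yaw 99.35°, with the rim at 35.8 mm against 36 given, so the height of 0.172 is confirmed. The tip sits about 11 mm short and 3.7 mm to −x. I'll correct that and creep in.

Call:
{"name": "carry_out", "arguments": {
  "moves": [5, 0.13, 0.02, -0.07, -0.005, 5, 0.13, 0.02, 0, -0.005, 5, 0, 0, 0, 0, 5, -0.03, 0.2, 0, 0, 5, -0.03, 0.2, 0, 0, 5, -0.03, 0.2, 0, 0, 5, -0.04, 0.2, 0, 0, 5, -0.03, 0.2, 0, 0, 5, -0.03, 0.2, 0, 0, 5, -0.03, 0.2, 0, 0]
}}

```text
clock: 9.55
position: [0.5659, -0.0772, 0.1637]
ee_rot: [0.0, 0.644, 0.765, 0.0]
contact_force: [0.1, -0.1, -6.3]
width: 0.024
```

```bash
python3 - <<'E'
from h import *
s=manip.get_state();im=manip.get_image("wrist")
print(s["position"],s["ee_rot"],s["contact_force"],s["moment"],s["width"],s["clock"])
cv2.imwrite("pics/w6.png",im[:,:,::-1])
cv2.imwrite("pics/v6.png",cv2.resize(im[0:150,180:340,::-1],None,fx=3.5,fy=3.5,interpolation=cv2.INTER_CUBIC))
E
```

```text
[ 0.5659254  -0.07716848  0.16367275] [5.43990371e-05 6.44116273e-01 7.64927592e-01 5.19386474e-05] [ 0.13037139 -0.13560888 -6.28152827] [-0.17006943  0.01157402  0.04956819] 0.024003694968086988 9.55
```

View pics/v6.png

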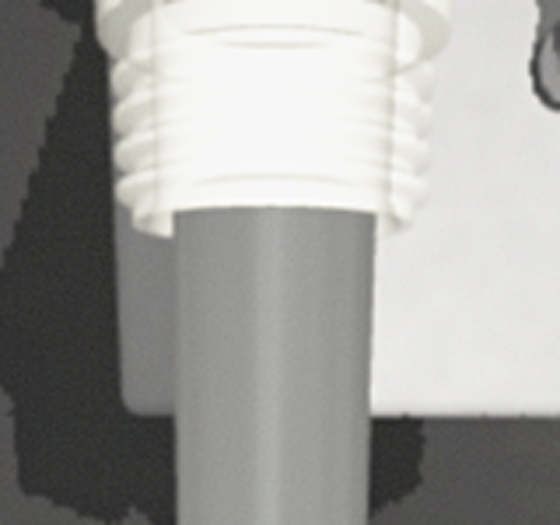

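The rod tip has entered the bore, centred to within about 0.3 mm, with no contact force. I'll keep feeding it in.

Call:
{"name": "carry_out", "arguments": {
  "moves": [5, -0.03, 0.15, 0, 0, 5, -0.02, 0.15, 0, 0, 5, -0.03, 0.15, 0, 0, 5, -0.02, 0.15, -0.01, 0, 5, -0.03, 0.15, 0, 0, 5, -0.02, 0.15, 0, 0, 5, -0.03, 0.15, -0.01, 0, 5, -0.02, 0.15, 0, 0, 5, -0.02, 0.15, 0, 0, 5, -0.02, 0.15, 0, 0]
}}

```text
clock: 10.6
position: [0.5635, -0.0622, 0.1634]
ee_rot: [0.0, 0.644, 0.765, 0.0]
contact_force: [-0.2, -0.5, -6.4]
width: 0.0242
```

Call:
{"name": "carry_out", "arguments": {
  "moves": [5, -0.03, 0.2, 0, 0, 5, -0.03, 0.2, 0, 0, 5, -0.04, 0.2, -0.01, 0, 5, -0.03, 0.2, 0, 0, 5, -0.03, 0.2, -0.01, 0, 5, -0.04, 0.2, 0, 0, 5, -0.03, 0.2, -0.01, 0, 5, -0.03, 0.2, 0, 0, 5, -0.04, 0.2, -0.01, 0, 5, 0, 0, 0, 0]
}}

```text
clock: 11.6
position: [0.562, -0.0491, 0.1637]
ee_rot: [0.004, 0.644, 0.765, -0.003]
contact_force: [1.1, -11.0, -6.3]
width: 0.0242
```

The cartridge is in contact, with about 11 N along the bore and no side load. I'll keep pushing and watch the force.

Call:
{"name": "carry_out", "arguments": {
  "moves": [5, -0.03, 0.2, 0, 0, 5, -0.03, 0.2, 0, 0, 5, -0.04, 0.2, -0.01, 0, 5, -0.03, 0.2, 0, 0, 5, -0.03, 0.2, 0, 0, 5, -0.04, 0.2, -0.01, 0, 5, -0.03, 0.2, 0, 0, 5, -0.03, 0.2, 0, 0, 5, -0.04, 0.2, 0, 0, 5, 0, 0, 0, 0]
}}

```text
clock: 12.6
position: [0.5588, -0.0316, 0.163]
ee_rot: [0.004, 0.644, 0.765, -0.003]
contact_force: [2.4, -12.6, -8.4]
width: 0.0242
```

```bash
python3 - <<'E'
from h import *
s=manip.get_state()
print(s["position"],s["ee_rot"],s["contact_force"],s["moment"],s["width"],s["clock"])
im=manip.get_image("wrist");cv2.imwrite("pics/w7.png",im[:,:,::-1])
E
```

```text
[ 0.55875376 -0.03157933  0.16303265] [ 0.00424398  0.64365098  0.76530092 -0.00314872] [  2.36285124 -12.5980266   -8.37390633] [-2.1184774  -0.22667268  0.04438034] 0.02415192454974244 12.6
```

Call:
{"name": "carry_out", "arguments": {
  "moves": [5, -0.03, 0.2, -0.02, 0, 5, -0.03, 0.2, -0.02, 0, 5, -0.04, 0.2, -0.02, 0, 5, -0.03, 0.2, 0, 0, 5, -0.03, 0.2, 0, 0, 5, -0.04, 0.2, -0.01, 0, 5, -0.03, 0.2, 0, 0, 5, -0.03, 0.2, 0, 0, 5, -0.04, 0.2, -0.01, 0, 5, 0, 0, 0, 0],
  "squeeze": 60
}}

```text
clock: 13.65
position: [0.5557, -0.0148, 0.1616]
ee_rot: [0.005, 0.644, 0.765, -0.004]
contact_force: [2.1, -17.5, -11.7]
width: 0.0239
```

Axial force is rising and there is a downward load on the tool, so the rod is held a little high. I'll lower it without advancing.

Call:
{"name": "carry_out", "arguments": {
  "moves": [5, 0, 0, -0.05, 0, 5, 0, 0, -0.05, 0, 5, 0, 0, 0, 0, 5, 0, 0, 0, 0, 5, 0, 0, -0.05, 0, 5, 0, 0, 0, 0, 5, 0, 0, 0, 0, 5, 0, 0, 0, 0, 5, 0, 0, 0, 0, 5, 0, 0, 0, 0],
  "squeeze": 40
}}

```text
clock: 14.65
position: [0.5559, -0.0132, 0.1611]
ee_rot: [0.004, 0.644, 0.765, -0.003]
contact_force: [0.7, -12.4, -6.2]
width: 0.0238
```

```bash
python3 - <<'E'
from h import *
import json
np.set_printoptions(precision=4,suppress=True)
s=manip.get_state();im=manip.get_image("wrist");t=manip.get_image("side")
print(s["position"],s["ee_rot"],s["contact_force"],s["moment"],s["width"],s["clock"])
cv2.imwrite("pics/w8.png",im[:,:,::-1]);C=cam("wrist",s)
E=edges(im,130,215,257,15,45);p,d=axis(C,E,130,215,.01325);print([q for q in E],d,"tilt",np.degrees(np.arcsin(d[2])),np.degrees(np.arctan2(d[1],d[0])))
a=cv2.resize(im[0:300,130:390,::-1],None,fx=1.6,fy=1.6);b=cv2.resize(t[140:230,225:310,::-1],None,fx=4.4,fy=4.4,interpolation=cv2.INTER_CUBIC)
o=np.zeros((500,800,3),np.uint8);o[:a.shape[0],:a.shape[1]]=a;o[:b.shape[0],420:420+b.shape[1]]=b
cv2.imwrite("pics/v8.png",o)
E
```

```text
[ 0.5559 -0.0132  0.1611] [ 0.004   0.6438  0.7652 -0.0026] [  0.6755 -12.3607  -6.1703] [-1.8018 -0.1259  0.0928] 0.02384769427783926 14.65
[(array([  0.0545, 206.6852]), 53), (array([ -0.0609, 301.5871]), 85)] [-0.1631  0.9841  0.0697] tilt 3.9968315881006937 99.41018064647321
```

View pics/v8.png

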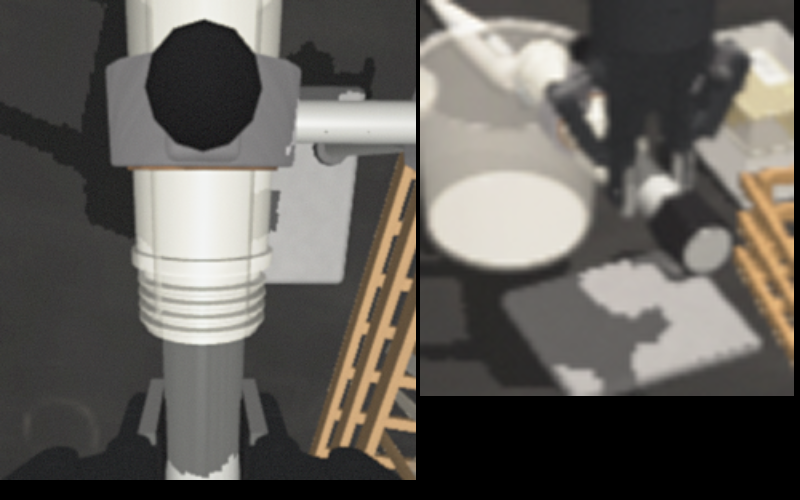

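The rod runs centred into the housing (rim at crop row 335) and the pads are still about 23 mm from the mouth. Forces are back to 12 N axial with no side load. I'll push another 16 mm.

Call:
{"name": "carry_out", "arguments": {
  "moves": [5, -0.03, 0.2, 0, 0, 5, -0.03, 0.2, -0.02, 0, 5, -0.04, 0.2, 0, 0, 5, -0.03, 0.2, -0.02, 0, 5, -0.03, 0.2, 0, 0, 5, -0.04, 0.2, -0.02, 0, 5, -0.03, 0.2, 0, 0, 5, -0.03, 0.2, 0, 0, 5, 0, 0, 0, 0, 5, 0, 0, 0, 0],
  "squeeze": 40
}}

```text
clock: 15.75
position: [0.5531, 0.0028, 0.1603]
ee_rot: [0.004, 0.644, 0.765, -0.003]
contact_force: [0.9, -13.5, -7.1]
width: 0.0243
```

The rod is about 85 mm in, so its centre of mass is inside the bore. I'll take off the push preload, open, and lift clear.

Call:
{"name": "carry_out", "arguments": {
  "moves": [5, 0.03, -0.2, 0, 0, 5, 0.03, -0.2, 0, 0, 5, 0.03, -0.15, 0, 0, 5, 0, 0, 0, 0, 5, 0, 0, 0, 0, 5, 0, 0, 0, 0, 5, 0, 0, 0, 0, 5, 0, 0, 0, 0, 5, 0, 0, 0, 0, 5, 0, 0, 0, 0]
}}

```text
clock: 16.75
position: [0.5529, 0.0023, 0.1599]
ee_rot: [-0.0, 0.644, 0.765, 0.0]
contact_force: [0.3, 0.6, -4.8]
width: 0.0238
```

Call:
{"name": "carry_out", "arguments": {
  "moves": [20, 0, 0, 0, 0, 40, 0, 0, 0, 0, 60, 0, 0, 0, 0, 85, 0, 0, 0, 0, 85, 0, 0, 0, 0, 85, 0, 0, 0, 0, 85, 0, 0, 1, 0, 85, 0, 0, 2, 0, 85, 0, 0, 3, 0, 85, 0, 0, 3, 0]
}}

```text
clock: 17.75
position: [0.5527, 0.0022, 0.2514]
ee_rot: [-0.0, 0.644, 0.765, -0.0]
contact_force: [0.4, -0.9, 0.9]
width: 0.0725
```

```bash
python3 - <<'E'
from h import *
s=manip.get_state()
print(s["position"],s["contact_force"],s["width"],s["clock"])
t=manip.get_image("top");cv2.imwrite("pics/t9.png",t[:,:,::-1])
E
```

```text
[0.55269615 0.00217577 0.25137741] [ 0.43527081 -0.85175124  0.85865448] 0.07252364352320549 17.75
```

Call:
{"name": "carry_out", "arguments": {
  "moves": [60, 0.36, -2.2, 0, 0, 30, 0.36, -2.2, 0, 0, 0, 0.36, -2.2, 0, 0, 0, 0.36, -2.2, 0, 0, 0, 0.36, -2.2, 0, 0, 0, 0, 0, 0, 0, 0, 0, 0, 0, 0, 0, 0, 0, 0, 0, 0, 0, 0, 0, 0, 0, 0, 0, 0, 0]
}}

```text
clock: 18.8
position: [0.5708, -0.1071, 0.2501]
ee_rot: [0.0, 0.644, 0.765, 0.0]
contact_force: [-0.4, 0.3, 0.2]
width: 0.0
```

```bash
python3 - <<'E'
from h import *
np.set_printoptions(precision=4,suppress=True)
s=manip.get_state();im=manip.get_image("wrist");C=cam("wrist",s)
print(s["position"],s["width"],s["clock"],s["contact_force"])
cv2.imwrite("pics/w10.png",im[:,:,::-1])
# predicted pixels
m=np.array([.5497,.0205,.172]);e=np.array([-.1625,.9867,0]);up=np.array([0,0,.019])
for n,L in(("mouth",0),("shoulder",-.060),("knob end",-.1)): print(n,proj(C,m+e*L+up))
u=int(proj(C,m-e*.06+up)[0]);g=im[:,u-3:u+4].mean((1,2));print(u,[(r,int(g[r])) for r in range(0,384,8)])
cv2.imwrite("pics/v10.png",im[:,:,::-1])
E
```

```text
[ 0.5708 -0.1071  0.2501] 3.8786664646706525e-05 18.8 [-0.3757  0.2826  0.2473]
mouth [257.8268  28.0857]
shoulder [257.0014 122.973 ]
knob end [256.536  176.4837]
257 [(0, 245), (8, 246), (16, 246), (24, 241), (32, 153), (40, 157), (48, 156), (56, 157), (64, 156), (72, 157), (80, 157), (88, 158), (96, 157), (104, 157), (112, 157), (120, 156), (128, 41), (136, 41), (144, 41), (152, 41), (160, 41), (168, 40), (176, 81), (184, 77), (192, 82), (200, 83), (208, 79), (216, 71), (224, 79), (232, 88), (240, 70), (248, 65), (256, 60), (264, 60), (272, 66), (280, 52), (288, 52), (296, 52), (304, 52), (312, 69), (320, 76), (328, 146), (336, 77), (344, 48), (352, 49), (360, 50), (368, 48), (376, 48)]
```

View pics/v10.png

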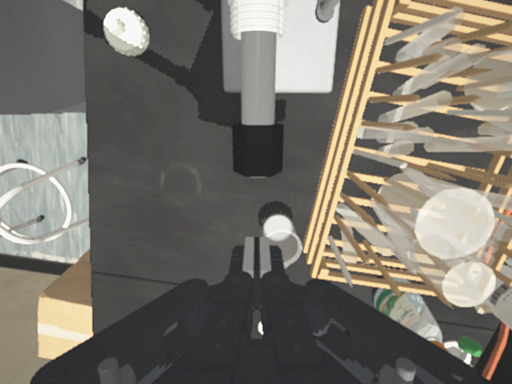

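The wrist view confirms the rod level in the bore: mouth at row 28, shoulder at row 124, knob end at row 176, all as predicted. The closed fingers are centred behind it, so I'll descend and push on the knob's end face.

Call:
{"name": "carry_out", "arguments": {
  "moves": [0, 0, 0, -2, 0, 0, 0, 0, -2.5, 0, 0, 0, 0, -2.5, 0, 0, 0, 0, -1.5, 0, 0, 0, 0, -0.8, 0, 0, 0, 0, 0, 0, 0, -0.07, 0.4, 0, 0, 0, -0.07, 0.4, 0, 0, 0, -0.07, 0.4, 0, 0, 0, 0, 0, 0, 0]
}}

```text
clock: 19.85
position: [0.5689, -0.0952, 0.1576]
ee_rot: [0.0, 0.644, 0.765, 0.0]
contact_force: [-0.1, 0.5, 0.7]
width: 0.0003
```

Call:
{"name": "carry_out", "arguments": {
  "moves": [0, -0.03, 0.2, 0, 0, 0, -0.03, 0.2, 0, 0, 0, -0.04, 0.2, 0, 0, 0, -0.03, 0.2, 0, 0, 0, -0.03, 0.2, 0, 0, 0, -0.04, 0.2, 0, 0, 0, -0.03, 0.2, 0, 0, 0, -0.03, 0.2, 0, 0, 0, -0.03, 0.2, 0, 0, 0, -0.04, 0.2, 0, 0]
}}

```text
clock: 20.85
position: [0.5674, -0.0814, 0.1579]
ee_rot: [0.005, 0.644, 0.765, -0.003]
contact_force: [1.9, -14.5, 0.7]
width: -0.0002
```

Call:
{"name": "carry_out", "arguments": {
  "moves": [0, -0.03, 0.2, 0, 0, 0, -0.03, 0.2, 0, 0, 0, -0.04, 0.2, 0, 0, 0, -0.03, 0.2, 0, 0, 0, -0.03, 0.2, 0, 0, 0, -0.04, 0.2, 0, 0, 0, -0.03, 0.2, 0, 0, 0, -0.03, 0.2, 0, 0, 0, -0.03, 0.2, 0, 0, 0, -0.04, 0.2, 0, 0]
}}

```text
clock: 21.85
position: [0.5636, -0.0606, 0.1581]
ee_rot: [0.004, 0.644, 0.765, -0.002]
contact_force: [0.1, -8.0, 3.7]
width: -0.0001
```

```bash
cat > shoulder.py <<'E'
from h import *
np.set_printoptions(precision=4,suppress=True)
s=manip.get_state();im=manip.get_image("wrist");C=cam("wrist",s)
print(s["position"],s["clock"],s["contact_force"])
m=np.array([.5497,.0205,.172]);e=np.array([-.1625,.9867,0]);up=np.array([0,0,.018])
T=np.array([s["position"][0],s["position"][1],.172]); a=(T-m)@e
L=np.linspace(-.13,.01,141);g=[]
for l in L:
    u,v=proj(C,m+e*l+np.array([0,0,.0145 if l>a+.05 else .019]));
    g.append(im[int(round(v)),int(round(u))-3:int(round(u))+4].mean() if 0<=v<383 else -1)
print("TCP along",round(a*1000,1),[(int(round(l*1000)),int(x)) for l,x in zip(L,g)][::4])
E
python3 shoulder.py
```

```text
[ 0.5636 -0.0606  0.1581] 21.85 [ 0.0608 -7.9905  3.6805]
TCP along -82.3 [(-130, 44), (-126, 45), (-122, 44), (-118, 44), (-114, 70), (-110, 72), (-106, 72), (-102, 72), (-98, 72), (-94, 46), (-90, 47), (-86, 47), (-82, 47), (-78, 67), (-74, 59), (-70, 60), (-66, 34), (-62, 36), (-58, 35), (-54, 36), (-50, 37), (-46, 36), (-42, 36), (-38, 35), (-34, 36), (-30, 144), (-26, 142), (-22, 143), (-18, 142), (-14, 141), (-10, 142), (-6, 142), (-2, 142), (2, 232), (6, 235), (10, 242)]
```

The shoulder is now 32 mm from the mouth. The axial force fell to 8 N, which fits the cartridge seal letting go. I'll keep pushing.

Call:
{"name": "carry_out", "arguments": {
  "moves": [0, -0.03, 0.2, 0, 0, 0, -0.03, 0.2, 0, 0, 0, -0.04, 0.2, 0, 0, 0, -0.03, 0.2, 0, 0, 0, -0.03, 0.2, 0, 0, 0, -0.04, 0.2, 0, 0, 0, -0.03, 0.2, 0, 0, 0, -0.03, 0.2, 0, 0, 0, -0.03, 0.2, 0, 0, 0, -0.04, 0.2, 0, 0]
}}

```text
clock: 22.9
position: [0.5592, -0.0358, 0.157]
ee_rot: [0.0, 0.644, 0.765, 0.0]
contact_force: [2.2, -4.8, 1.1]
width: -0.0
```

```bash
python3 shoulder.py
```

```text
[ 0.5592 -0.0358  0.157 ] 22.9 [ 2.2343 -4.8297  1.1235]
TCP along -57.1 [(-130, -1), (-126, -1), (-122, 37), (-118, 36), (-114, 36), (-110, 36), (-106, 37), (-102, 37), (-98, 37), (-94, 36), (-90, 55), (-86, 62), (-82, 63), (-78, 62), (-74, 63), (-70, 41), (-66, 38), (-62, 38), (-58, 41), (-54, 39), (-50, 48), (-46, 46), (-42, 29), (-38, 28), (-34, 28), (-30, 28), (-26, 28), (-22, 29), (-18, 28), (-14, 29), (-10, 30), (-6, 119), (-2, 116), (2, 240), (6, 220), (10, 214)]
```

Call:
{"name": "carry_out", "arguments": {
  "moves": [0, -0.02, 0.1, 0, 0, 0, -0.01, 0.1, 0, 0, 0, -0.02, 0.1, 0, 0, 0, -0.02, 0.1, 0, 0, 0, -0.01, 0.1, 0, 0, 0, -0.02, 0.1, 0, 0, 0, 0, 0, 0, 0, 0, 0, 0, 0, 0, 0, 0, 0, 0, 0, 0, 0, 0, 0, 0]
}}

```text
clock: 23.95
position: [0.5581, -0.0298, 0.157]
ee_rot: [0.0, 0.644, 0.765, 0.0]
contact_force: [3.4, -4.2, 2.9]
width: -0.0002
```

```bash
sed -i 's/\[::4\]/[118:141]/' shoulder.py; python3 shoulder.py
```

```text
[ 0.5581 -0.0298  0.157 ] 23.95 [ 3.4346 -4.2116  2.9286]
TCP along -51.0 [(-12, 29), (-11, 29), (-10, 29), (-9, 31), (-8, 28), (-7, 26), (-6, 29), (-5, 29), (-4, 29), (-3, 28), (-2, 29), (-1, 29), (0, 246), (1, 229), (2, 241), (3, 203), (4, 232), (5, 233), (6, 239), (7, 228), (8, 210), (9, 243), (10, 219)]
```

Call:
{"name": "carry_out", "arguments": {
  "moves": [0, -0.02, 0.1, 0, 0, 0, -0.01, 0.1, 0, 0, 0, -0.02, 0.1, 0, 0, 0, 0, 0, 0, 0, 0, 0, 0, 0, 0, 0, 0, 0, 0, 0, 0, 0, 0, 0, 0, 0, 0, 0, 0, 0, 0, 0, 0, 0, 0, 0, 0, 0, 0, 0]
}}

```text
clock: 25.0
position: [0.5579, -0.0287, 0.1571]
ee_rot: [0.002, 0.644, 0.765, -0.001]
contact_force: [3.0, -8.4, 1.3]
width: -0.0
```

```bash
python3 shoulder.py
```

```text
[ 0.5579 -0.0287  0.1571] 25.0 [ 3.0442 -8.3888  1.288 ]
TCP along -49.9 [(-12, 30), (-11, 26), (-10, 30), (-9, 30), (-8, 28), (-7, 30), (-6, 27), (-5, 30), (-4, 28), (-3, 29), (-2, 28), (-1, 24), (0, 131), (1, 226), (2, 242), (3, 208), (4, 231), (5, 233), (6, 239), (7, 181), (8, 205), (9, 243), (10, 242)]
```

It moved only 1.1 mm of the 3 commanded and the force rose to 8 N, so the knob is home against the mouth. I'll back off and lift away.

Call:
{"name": "carry_out", "arguments": {
  "moves": [0, 0.05, -0.3, 0, 0, 0, 0.08, -0.5, 0, 0, 0, 0.16, -1, 0, 0, 0, 0.3, -2, 0, 0, 0, 0.3, -2, 0, 0, 0, 0, 0, 2, 0, 0, 0, 0, 3, 0, 0, 0, -2, 3, 0, 0, 0, -2, 2, 0, 0, 0, 0, 0, 0]
}}

```text
clock: 26.05
position: [0.5676, -0.1274, 0.2597]
ee_rot: [0.003, 0.645, 0.764, 0.001]
contact_force: [0.2, 0.5, -0.1]
width: 0.0002
```

Call:
{"name": "carry_out", "arguments": {
  "moves": [0, -1, -4, 0, 0, 0, -1, -4, 0, 0, 0, -1, -4, 0, 0, 0, -1, -4, 0, 0, 0, 0, 0, 0, 0, 0, 0, 0, 0, 0, 0, 0, 0, 0, 0, 0, 0, 0, 0, 0, 0, 0, 0, 0, 0, 0, 0, 0, 0, 0]
}}

```text
clock: 27.05
position: [0.5266, -0.2839, 0.2571]
ee_rot: [0.0, 0.644, 0.765, 0.0]
contact_force: [0.5, 0.5, 0.3]
width: 0.0
```

```bash
python3 - <<'E'
from h import *
np.set_printoptions(precision=4,suppress=True)
s=manip.get_state();print(s["position"],s["clock"],s["contact_force"])
for n in("top","side"):
    C=cam(n);b=manip.get_image(n);a=cv2.imread(f"pics/{n}0.png")[:,:,::-1];cv2.imwrite(f"pics/{n}_end.png",b[:,:,::-1])
    d=cv2.GaussianBlur(cv2.absdiff(a,b).max(2),(3,3),0)
    m=cv2.morphologyEx((d>28).astype(np.uint8),cv2.MORPH_OPEN,np.ones((2,2)))
    k,l,st,ce=cv2.connectedComponentsWithStats(m)
    pts=dict(mouth=[.5497,.0205,.172],exit=[.5286,.149,.172],tub=[.52,.2035,.02],knobend=[.556,-.019,.172],cap1=[.379,.113,.03],cap2=[.382,.031,.03],beaker=[.625,-.208,.03])
    print(n,{q:proj(C,v).round(0).tolist() for q,v in pts.items()})
    for i in range(1,k):
        if st[i,4]>14 : print(st[i],ce[i].round(0),"z.02:",onz(C,*ce[i],.02)[:2])
    u,v=proj(C,pts["tub"]).astype(int)
    g=cv2.cvtColor(b,cv2.COLOR_RGB2GRAY);print(g[v-20:v+22:3,u-24:u+25:3])
E
```

```text
[ 0.5266 -0.2839  0.2571] 27.05 [0.5182 0.4756 0.3166]
top {'mouth': [263.0, 184.0], 'exit': [226.0, 190.0], 'tub': [214.0, 197.0], 'knobend': [274.0, 182.0], 'cap1': [238.0, 234.0], 'cap2': [260.0, 233.0], 'beaker': [322.0, 168.0]}
[  207   145   215   239 15021] [308. 279.] z.02: [ 0.2112 -0.1464]
[255 178  18  23 246] [264. 189.] z.02: [0.5485 0.0156]
[206 188  29  16 151] [219. 197.] z.02: [0.5214 0.1836]
[298 197  18  18 157] [306. 205.] z.02: [ 0.4854 -0.1432]
[367 199   4   5  16] [369. 201.] z.02: [ 0.4984 -0.3823]
[  28  289   93   79 3154] [ 70. 318.] z.02: [0.075  0.7368]
[  92  325  132   59 3347] [143. 364.] z.02: [-0.0932  0.465 ]
[[ 73  72  68  90 160 110 103 107 103  99 131 115  83  79  62  75  97]
 [ 73  68 119 125 110 114 107 109 107 107 106 109 164  77  59  66 175]
 [ 71  94 125 116 107  98 111 159 182 169 124 105 101 126  73  54 186]
 [ 67 160 116 107 103 178 204 204 203 203 205 192 139 187 202 226 234]
 [ 63 123 115 111 170 205 201 202 203 201 206 218 221 231 250 249 248]
 [126 110 113 110 206 203 202 204 205 201 208 227 215 200 212 224 218]
 [151 111 116 158 200
[... 1716 characters left out ...]
157 167 170 173 177 177 177 176 174 170 168 161 170  66  41]
 [ 59  44 148 165 170 192 172 221 219 224 222 204 168 160 148  60  42]
 [ 42  42 142 170 218 222 185 223 220 224 226 226 225 195 147  76  36]
 [ 41  41 131 217 221 221 222 194 181 176 221 226 226 225 170  75  56]
 [ 40  42 123 219 221 222 223 209 158 151 158 225 225 224 195  70  69]
 [ 41  43  91 218 221 221 223 224 166 151 160 225 225 224 152  69  69]
 [ 67  46  44 149 220 221 223 224 224 215 223 226 225 197  79  73  75]
 [ 68  68  64  58  99 186 220 223 225 225 223 210 137  76  74  74  64]
 [ 67  67  67  68  69  71  77  88  95  88  68  49  71  75 105 177 191]
 [ 68  70  69  69  70  69  69  69  54  45  59  90  97  98 186 192 191]]
```

Top and side differences agree on a new object in the tub at about (0.52, 0.18). The knob sits at the mouth, and the caps, beaker and tub outline show no change. I'll hand it in.

```bash
python3 -c "
from rig import manip
print(manip.sign_off())"
```

```text
the job is handed in; nothing more can be done
None
```

I pushed the cartridge out of the housing into the tub, left the rod in the bore with its knob at the mouth, and handed the job in at about 27 s. I got no verdict back.

**How it went:** I gripped the rod's shaft about 40 mm ahead of the knob and turned it in line with the bore using a close wrist view. I fed it about 85 mm in, then let go. I finished by pushing on the knob's end with the closed fingers. The highest push I read was about 18 N at the end of a move, against the 30 N slip limit.

**Last checks:**
- **Rod:** The wrist picture showed the knob's shoulder within about 1 mm of the mouth. The last 3 mm command moved it only 1.1 mm while the force rose to about 8 N, so it is at its stop.
- **Cartridge:** Comparing start and end pictures, the top and side views both show a new object on the tub floor at about (0.52, 0.18). That is roughly 20 mm from the tub's centre line.
- **Surroundings:** The comparison showed no change at the caps, beaker or tub outline. The arm is clear and reads almost no force.

**What is less certain:**
- I checked the final state only from pixel differences, because I had used all 12 picture views.
- I did not measure the housing's position in its clamp separately.
- My first estimate of the mouth height from the two fixed cameras gave 180 mm against the stated 172 mm. The closer wrist view agreed with 172 mm, so I used that.

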